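Register the lens carrier on the tracer bed and set the selector

TASK

Slide the white lens carrier across the tracer bed, flat and without lifting it, into the corner where the two stop rails meet, until its edges lie fully home and flush against both rails, and take the gripper off it. Then turn the selector knob on the control box clockwise until its pointer line clicks in at the long bar mark (not at one of the round dots). Leave the glasses case, the bottle and the screwdriver alone.

Things in the scene. Friction and masses are not known exactly. Their poses are not given: they have to be found in the camera images.
- bed: Tracer bed: fixed dark steel plate 260 (its x) x 320 (its y) x 10 mm on the counter; origin at the centre of its underside. Two fixed aluminium stop rails stand 16 mm above its top: one along the far (+x) edge with its face at bed x +112 mm (y -143 to +119), one along the left (+y) edge with its face at bed y +142 mm (x -113 to +89). The other two edges are open.
- stop_corner (a point): Point on the bed's top where the two stop faces would meet (bed x +112, y +142, z +10 mm); axes as the bed's.
- carrier: Lens carrier: loose white plate 90 (its x) x 130 (its y) x 20 mm, about 0.25 kg, flat on the bed, with two 54 mm lens blanks 4 mm proud of its top. Origin: centre of its underside. Starts 20 to 110 mm short of the rails, turned up to 0.35 rad; seated, its axes point along the bed's. Too wide to grasp: push its side faces (a few newtons).
- carrier_corner (a point): The carrier's far left lower corner (carrier x +45, y +65 mm, on its underside): it meets stop_corner when the carrier is seated.
- control_box: Fixed grey box 130 x 130 x 45 mm on the counter, left or right of the bed; origin at the centre of its underside. The selector knob stands at the centre of its top. White marks around it, by angle from the box's +x axis (positive towards its +y): round dots at +60, +20 and -60 degrees; the long bar mark (20 x 7 mm, radial) at -20 degrees.
- selector (a joint): Selector knob angle in rad, growing clockwise seen from above. Clicks (detents) at 0, 0.698, 1.396 and 2.094; the long bar mark is 1.396. End stops just outside 0 and 2.094. It starts between 0 and 0.73, mostly in a click, and rests within 0.04 of one. The pointer's direction in the box's frame is +60 degrees minus this angle. Passing a click takes about 0.05 N m.
- selector_grip (a point): On the knob's vertical axis at grip height, 76.5 mm above the counter. The grip is an upright bar 60 long, 16 thick, 30 mm tall (55.5 to 85.5 mm above the counter) on a disc 64 mm across, turning with it. The bar lies along the pointer's direction, that is the point's x axis turned by +60 degrees; a white line on its top marks the pointer end.
- glasses_case: Bystander: black glasses case 160 x 66 x 45 mm, across the bed from the control box; origin at the centre of its underside.
- spray: Bystander: upright blue bottle 52 mm across, 170 mm tall, beyond the bed on the left; origin at the centre of its base.
- screwdriver: Bystander: screwdriver 170 mm long, lying along its x axis beyond the bed on the right.
Not all that is in view belongs to the job. What is meant by the carrier is not purple, and is the smaller of those in its own colour. There is more than one size of the control_box; the one meant has the size given above.

How it is judged:
On the way, in this order (a step that is already met when the one before it is completed fails the run):
1. the carrier lies flush against both rails, flat on the bed, and the robot has let go of it (x of carrier_corner in the frame of stop_corner between -0.003 and 0.003 m and y of carrier_corner in the frame of stop_corner between -0.003 and 0.003 m and z of carrier in the frame of bed below 0.013 m and angle between the x axis of carrier and the x axis of bed, either way round below 0.025 rad and contact force between each of the arm, the fingers and carrier below 0.1 N), for 0.3 s.
2. then the selector is at the long bar mark (value of joint selector between 1.196 and 1.596 rad), for 0.2 s.
At the end, for the whole second after the job is handed in: The carrier lies flat on the bed, its far left corner within 3 mm of the stop corner along both bed axes and its edges parallel to the rails within 0.025 rad, at rest; the selector rests at the long bar mark (1.396 rad, within 0.2) (all of step 2 and x of carrier_corner in the frame of stop_corner between -0.003 and 0.003 m and y of carrier_corner in the frame of stop_corner between -0.003 and 0.003 m and z of carrier in the frame of bed below 0.013 m and angle between the x axis of carrier and the x axis of bed, either way round below 0.025 rad and linear speed of carrier below 0.01 m/s and velocity of joint selector between -0.1 and 0.1 rad/s); the robot touches nothing.
It fails at once if the carrier is lifted more than 12 mm off the bed or tipped by more than 0.2 rad (z of carrier in the frame of bed above 0.022 m or angle between carrier's own z axis and vertical above 0.2 rad).
It fails at once if the glasses case is moved more than 20 mm (distance of glasses_case from where it was at the start of the episode above 0.02 m).
It fails at once if the spray bottle is moved more than 20 mm (distance of spray from where it was at the start of the episode above 0.02 m).
It fails at once if the screwdriver is moved more than 20 mm (distance of screwdriver from where it was at the start of the episode above 0.02 m).
It also fails if it takes over 64 s, if anything falls off the work surface, if the arm or the gripper's body presses on something with over 40 N, if the wrist force passes 120 N, or if a joint passes its speed limit or range.

ROBOT

A 6-joint arm with a two-finger parallel gripper is mounted at the origin on the work surface. World frame = base frame: x ahead of the robot, y to its left, z up, the work surface at z = 0. Lengths are in m, angles in rad, forces in N, time in s.
With the tool pointing down it reaches from about 0.275 to 0.825 m from the base axis. Payload 4.9 kg.
Tool frame: the origin (TCP) lies midway between the tips of the shut fingers; the grasp point (between the pads) lies 19 mm behind it (bot.grip_depth is the distance from the TCP to the grasp point, in m); z points along the fingers, y is the line along which they close (so a half turn about z gives the same grasp; the last joint's range is limited). The gripper opens to 85 mm and grips with 20 to 120 N. Pads are 22 mm wide; open, the fingers measure 114 mm over their backs; the gripper's body (76 mm by 85 mm) begins 54 mm behind the grasp point. The pads swing forward as they close: fully open they stand 13 mm farther back than shut.
Start: joints at [-1.319, 0.326, -0.193, 1.052, 0, 1.437], TCP at [0.207, -0.51, 0.231] pointing down, gripper open.
Joint ranges: [-2.65, 2.65], [-0.97, 1.79], [-1.3, 1.35], [-1.93, 2.1], [-1.47, 1.37], [-3.14, 3.14]. Speed limits (rad/s): [2.57, 2.57, 3.14, 3.14, 3.14, 3.14].

INTERFACE

Orientations are given as a unit quaternion [w, x, y, z].
In Python, from cell import bot gives the robot as it stands. Calls block until the motion is done:
- bot.move_pose(position, orientation): joint-space move of the TCP to a pose.
- bot.move_linear(position, speed=0.15, rotation=None, until_force=None): straight line of the TCP; rotation=None keeps the orientation; speed is the mean speed in m/s. With until_force (N) it stops when the force on the tool has changed by that much, and returns True; else False.
- bot.goto_joints(angles): joint-space move.
- bot.set_gripper(opening, grasp_force=None): opening from 0.0 (shut) to 1.0 (fully open); grasp_force is the grip in N (None keeps the last); returns when the fingers have stopped.
- bot.wait(seconds).
- bot.solve_ik(position, orientation): joint angles nearest the present ones, or None.
- bot.camera(name): name is "side" or "top"; returns the picture (400x640x3 uint8, red, green, blue); there is no depth.
- bot.calibration(name): a dict with "mtx" (3x3 intrinsics, pixels), "extrinsics" (4x4, takes a point from world to camera coordinates). Camera axes: x right, y down, z forward; pixel columns grow to the right and rows downward; lengths in m; the calibration is good to about 2 mm. A picture is of the moment at which its call begins. calibration takes no time and is no camera call.
A pose or a line that the arm cannot do raises bot.PlanningError and nothing moves.
- bot.close_job(): hands the job in; it is judged then, once.
Trained networks look in the newest picture that a camera, given by its name, has taken for a name from the list of things; names that differ only in an ending like _2 or _b are one class to them, and where a whole thing is asked for, a point or a joint stands for the part that bears it (a point fixed in the world has none). Each returns a list of dicts, best first, with "confidence" (0 to 1); they miss things now and then, are a little off and sometimes report something else, mostly with a low value. They report only what shows in the picture. A call takes as long as a camera call. They do not tell look-alikes from the thing itself.
- bot.search_frame(camera, thing): "bbox" ([left, top, width, height] in pixels, round what is visible of it).
Readings, each from a call of its own:
- bot.read_clock(): time.
- bot.read_joint_positions(): joint angles.
- bot.read_joint_vel(): joint speeds.
- bot.read_joint_efforts(): joint torques, N m.
- bot.read_position(): TCP position.
- bot.read_tool_rot(): TCP orientation.
- bot.read_ft_force(): force on the tool from outside, world axes, zero at the start.
- bot.read_moment(): the same for the moment, N m.
- bot.read_gripper_width(): opening from 0.0 (shut) to 1.0 (fully open).
- bot.read_finger_force(): force on a finger pad.
Only numpy, scipy, OpenCV 4.12 (cv2) and the standard library are available. Lean on these libraries where they do the work, as an engineer would, in place of code of your own. Each camera call takes 0.05 s, during which the arm holds its last target. There are 200 camera calls.

## Working session

There is one attempt and no reset: what is moved stays moved. The work goes in short steps, each a Python script; the robot and the scene stay as the last script left them, time stands still between calls to the robot, and variables do not carry over. Pictures are saved under pics/ and viewed, at most 10 in all, crops included, and the job is handed in when it is done.

```bash
ls; mkdir -p pics; python3 - <<'E'
from cell import bot
import cv2
for c in("top","side"):
    im=bot.camera(c); cv2.imwrite(f"pics/{c}0.png",im[:,:,::-1])
    k=bot.calibration(c); print(c,k["mtx"].tolist(),k["extrinsics"].round(4).tolist() if hasattr(k["extrinsics"],'round') else k["extrinsics"])
    for t in("carrier","control_box","bed","selector","glasses_case","spray","screwdriver"):
        print(t,[(d["bbox"],round(d["confidence"],2)) for d in bot.search_frame(c,t)])
print(bot.read_clock())
E
```

```text
pics
top [[461.7222920844698, 0.0, 320.42081640333305], [0.0, 461.7222920844698, 200.46414362354062], [0.0, 0.0, 1.0]] [[-0.025, -0.9993, -0.0282, 0.1684], [-0.997, 0.027, -0.073, 0.4904], [0.0737, 0.0263, -0.9969, 1.3805], [0.0, 0.0, 0.0, 1.0]]
carrier [([278.3, 233.5, 47.3, 51.4], 0.93), ([351.5, 140.3, 46.9, 38.3], 0.89), ([163.4, 118.9, 71.3, 59.7], 0.81), ([312.8, 111.8, 117.6, 102.0], 0.23)]
control_box [([236.1, 169.2, 50.8, 47.4], 0.87), ([143.0, 190.6, 35.2, 30.9], 0.79), ([162.0, 234.3, 74.0, 74.0], 0.71)]
bed [([310.1, 109.8, 122.4, 104.3], 0.8), ([249.3, 182.9, 21.8, 21.7], 0.6)]
selector [([247.7, 183.3, 22.1, 21.6], 0.71), ([151.9, 198.2, 13.3, 13.5], 0.65), ([177.3, 256.2, 34.8, 31.3], 0.58)]
glasses_case [([462.8, 171.6, 41.0, 54.9], 0.88)]
spray [([255.0, 122.4, 23.3, 25.9], 0.75)]
screwdriver [([484.3, 129.8, 31.5, 10.2], 0.78)]
side [[372.3872960716747, 0.0, 322.9819971555729], [0.0, 372.3872960716747, 195.50077506035518], [0.0, 0.0, 1.0]] [[-0.8602, -0.5096, 0.0186, 0.4877], [-0.3108, 0.495, -0.8114, 0.1376], [0.4043, -0.7037, -0.5842, 1.2088], [0.0, 0.0, 0.0, 1.0]]
carrier [([297.7, 164.5, 35.0, 22.9], 0.78), ([329.9, 226.4, 50.8, 30.5], 0.65), ([160.6, 230.5, 79.0, 55.3], 0.63)]
control_box [([250.4, 215.6, 59.6, 44.3], 0.92), ([190.1, 287.3, 52.3, 48.3], 0.76), ([259.0, 262.7, 104.5, 93.4], 0.74)]
bed [([266.4, 155.4, 87.2, 58.6], 0.83)]
selector [([294.9, 278.8, 36.0, 32.8], 0.98), ([206.1, 297.5, 17.4, 16.9], 0.55), ([273.4, 216.3, 19.0, 20.0], 0.54)]
glasses_case [([359.6, 141.9, 36.2, 19.0], 0.73)]
spray [([234.8, 174.1, 15.0, 52.7], 0.85)]
screwdriver [([342.5, 132.0, 4.3, 5.9], 0.53)]
0.8
```

```bash
python3 - <<'E'
import cv2
im=cv2.imread("pics/top0.png"); cv2.imwrite("pics/topc.png",cv2.resize(im[95:315,130:530],None,fx=2,fy=2,interpolation=cv2.INTER_CUBIC))
E
```

```text
(no output)
```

View pics/topc.png

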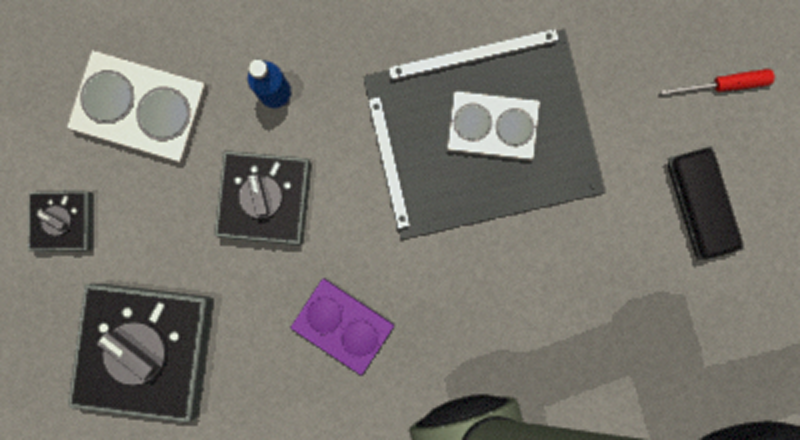

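View pics/side0.png

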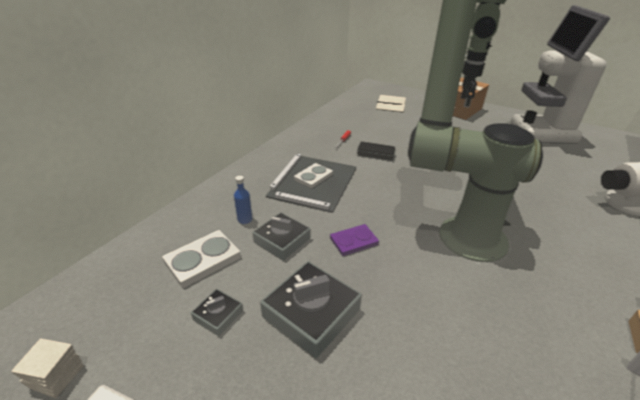

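Candidates (top view): white plates are the small one on the bed (375,159) and a large one (199,149), plus a purple one (302,259). Boxes are small (160,206), mid (261,193) and large (199,271). I choose the small white plate on the bed and the mid box: 130 mm should be about 45 px, and the mid box matches. Next I check sizes metrically.

```bash
cat > h.py <<'E'
import numpy as np, cv2
from cell import bot
def plane(uv,z,cam="top"):
    k=bot.calibration(cam); E=np.array(k["extrinsics"]); R,t=E[:3,:3],E[:3,3]
    n=cv2.undistortPoints(np.float64(uv).reshape(-1,1,2),np.array(k["mtx"]),None).reshape(-1,2)
    d=np.c_[n,np.ones(len(n))]@R; o=-R.T@t
    return (o+d*((z-o[2])/d[:,2])[:,None])[:,:2]
def proj(P,cam="top"):
    k=bot.calibration(cam); E=np.array(k["extrinsics"])
    return cv2.projectPoints(np.float64(P).reshape(-1,1,3),cv2.Rodrigues(E[:3,:3])[0],E[:3,3],np.array(k["mtx"]),None)[0].reshape(-1,2)
S=8
def blob(im,roi,test,z):
    """largest blob passing test in roi (x0,y0,x1,y1), as minAreaRect on plane z: centre, size, edge angle"""
    x0,y0,x1,y1=roi
    up=cv2.resize(im[y0:y1,x0:x1],None,fx=S,fy=S,interpolation=cv2.INTER_CUBIC)
    m=test(up).astype(np.uint8)
    cs,_=cv2.findContours(m,cv2.RETR_EXTERNAL,cv2.CHAIN_APPROX_NONE)
    c=cv2.convexHull(max(cs,key=cv2.contourArea)).reshape(-1,2)
    uv=(c+.5)/S-.5+[x0,y0]
    r=cv2.minAreaRect((plane(uv,z)*1000).astype(np.float32))
    return np.round(r[0],1),np.round(r[1],1),round(r[2],2)
g=lambda a:a.astype(int).mean(2)
E
python3 - <<'E'
from h import *
im=cv2.imread("pics/top0.png")[:,:,::-1].copy()
for n,r,z,th in [("carrier",(346,135,404,184),.030,145),("farrail",(318,105,414,136),.026,150),("leftrail",(310,140,338,214),.026,150),("bigwhite",(158,115,240,184),.02,150)]:
    print(n,[blob(im,r,lambda u:g(u)>t,z) for t in (th,th+25)])
for n,r,z in [("box",(234,165,290,222),.045)]:
    print(n,[blob(im,r,lambda u:g(u)<t,z) for t in (60,75,90)])
a=im[165:222,234:290]; print(g(a)[28,::2].astype(int)); print(g(im)[140,305:440:4].astype(int)) 
c=cv2.resize(im[160:225,228:296],None,fx=9,fy=9,interpolation=cv2.INTER_CUBIC)
d=cv2.resize(im[100:225,300:440],None,fx=4.2,fy=4.68,interpolation=cv2.INTER_CUBIC)
cv2.imwrite("pics/crop.png",cv2.resize(c,(585,585))[:,:,::-1])
E
```

```text
carrier [(array([621.1, -16.9]), array([131.2,  91.1]), 81.5), (array([621. , -17.1]), array([129.9,  89.7]), 81.51)]
farrail [(array([732.7,   9.6]), array([ 20.1, 262.5]), 11.5), (array([732.5,   9.5]), array([ 18.5, 261.3]), 11.45)]
leftrail [(array([569.4, 143.1]), array([202.6,  20.1]), 11.51), (array([569.4, 142.9]), array([201.5,  18.4]), 11.51)]
bigwhite [(array([670. , 531.7]), array([186.7, 129.3]), 71.92), (array([669.7, 531.4]), array([184.4, 127.3]), 71.86)]
box [(array([519.1, 335. ]), array([118.3, 118.3]), 82.94), (array([519.2, 334.9]), array([120.2, 120.4]), 83.12), (array([510.5, 330.6]), array([132.6, 140.5]), 83.41)]
[126 127 126 104  42  44  46  47 127 129 133 126 124 127  58 112 134 130
 118  50  52  52  50  72  73  96 112 131]
[126 125  71  88  83  83  86  86  83  85  83  84  85  97 107  83  79  80
  82  80  82  86  85  86  85  77  80  81  81 122 127 127 130 126]
```

View pics/crop.png

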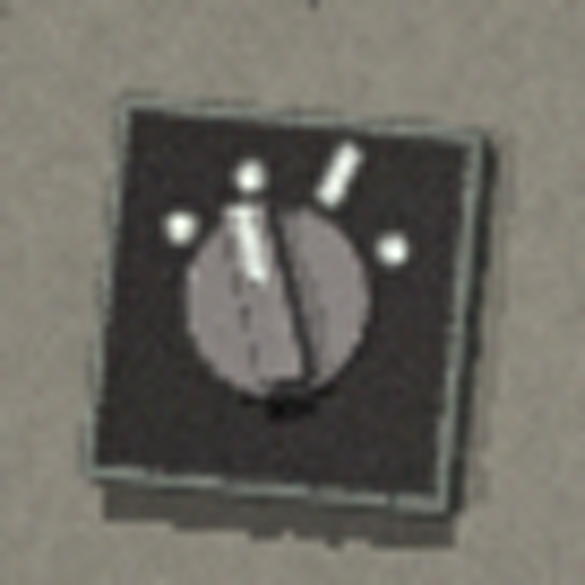

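The sizes match (carrier 130x90, mid box with a 120 mm inner face, rails 262/202), so both choices hold. Both rails give the same bed centre, (611,-3) mm, yaw 11.5°. The box centre is (519,335), yaw -7°. The pointer is at the +20° dot, so it needs 40° clockwise. Next I push along bed +x with both open fingers.

```bash
cat >> h.py <<'E'
from scipy.spatial.transform import Rotation as Rn
YAW=np.radians(11.5); C=np.array([.6112,-.003])
def bed(x,y,z): 
    c,s=np.cos(YAW),np.sin(YAW); return [C[0]+c*x-s*y,C[1]+s*x+c*y,z]
def down(a):
    """tool pointing down, closing line (y) at world angle a; the half turn nearest the present wrist angle's middle"""
    out=[]
    for b in (a,a+np.pi):
        y=np.array([np.cos(b),np.sin(b),0]); z=np.array([0,0,-1.])
        q=Rn.from_matrix(np.c_[np.cross(y,z),y,z]).as_quat(); out.append([q[3],q[0],q[1],q[2]])
    return out
def pick(p,a):
    c=[(abs(j[5]),q) for q in down(a) if (j:=bot.solve_ik(p,q)) is not None]
    return min(c,key=lambda t:t[0])[1]
E
python3 - <<'E'
from h import *
P=bed(-.092,-.015,.12); q=pick(P,YAW+np.pi/2)
bot.move_pose(P,q); print(bot.read_clock(),bot.read_gripper_width())
print("down",bot.move_linear(bed(-.092,-.015,.003),speed=.1,until_force=6),bot.read_position())
print("push",bot.move_linear(bed(.03,-.015,.003),speed=.05,until_force=12),bot.read_position(),bot.read_ft_force())
p=np.array(bot.read_position())-[C[0],C[1],0]; print("bed x",p[0]*np.cos(YAW)+p[1]*np.sin(YAW),bot.read_joint_positions(),bot.read_clock())
cv2.imwrite("pics/p1.png",bot.camera("top")[95:225,290:450,::-1].repeat(4,0).repeat(4,1))
E
```

```text
2.8833 1.00536487478898
down False [ 0.52460216 -0.03615306  0.00355425]
push True [ 0.62311559 -0.01526709  0.0021342 ] [-0.45461918 -0.42286301 -0.49391501]
bed x 0.009230712349682245 [-0.14246149  0.68712324 -0.23946094  0.64882061 -0.00079847 -0.34364621] 6.0167
```

View pics/p1.png

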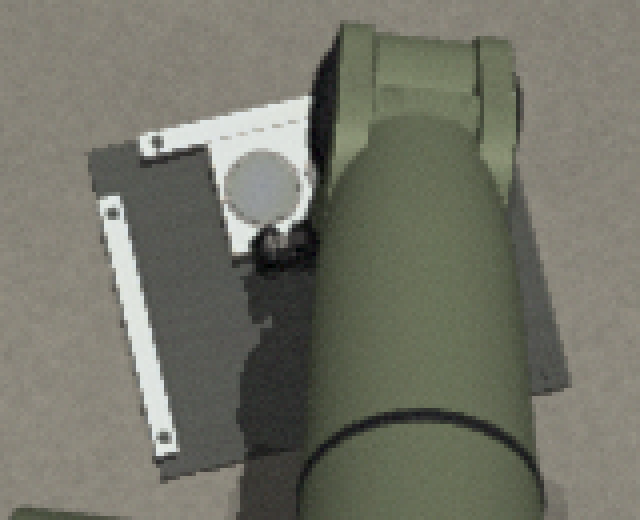

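The carrier is against the far rail (flush along its edge at px ~(230,135) in the crop). Next comes the side push along +y, then a re-seating push in +x.

```bash
cat >> h.py <<'E'
def inbed(p):
    d=np.array(p[:2])-C; c,s=np.cos(YAW),np.sin(YAW); return np.round([c*d[0]+s*d[1],-s*d[0]+c*d[1],p[2]],4)
E
python3 - <<'E'
from h import *
bot.move_linear(bed(-.02,-.015,.004),speed=.1)
bot.move_linear(bed(-.02,-.015,.1),speed=.2)
bot.set_gripper(.4)
P=bed(.066,-.13,.1); q=pick(P,YAW); bot.move_pose(P,q)
print("down",bot.move_linear(bed(.066,-.13,.011),speed=.1,until_force=5),inbed(bot.read_position()))
im=bot.camera("top"); cv2.imwrite("pics/p2.png",im[95:225,290:450,::-1].repeat(4,0).repeat(4,1))
print("push",bot.move_linear(bed(.066,.02,.011),speed=.05,until_force=12),inbed(bot.read_position()),bot.read_clock())
bot.move_linear(bed(.066,-.05,.011),speed=.15)
bot.move_linear(bed(.066,-.05,.1),speed=.2)
P=bed(-.03,.06,.12); q=pick(P,YAW+np.pi/2)
bot.move_pose(P,q)
im=bot.camera("top"); cv2.imwrite("pics/p3.png",im[95:225,290:450,::-1].repeat(4,0).repeat(4,1))
print(bot.read_clock(),bot.read_gripper_width())
E
```

```text
down True [ 0.0648 -0.1293  0.0093]
push True [0.0648 0.002  0.0098] 12.2417
14.6833 0.40383386272456767
```

View pics/p3.png

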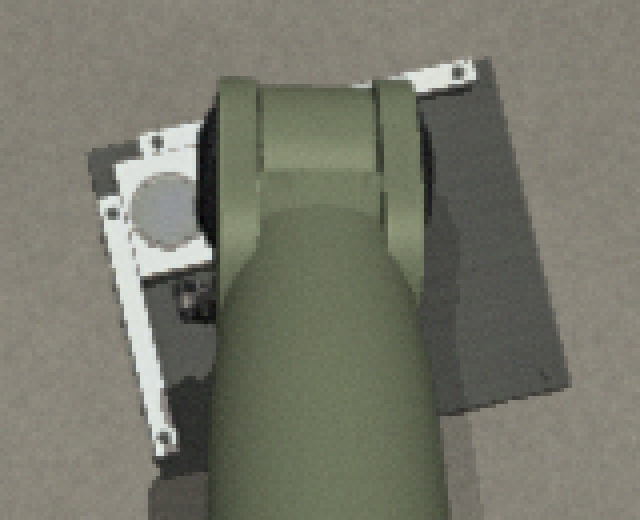

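It sits against the left rail, with a possible small gap at the far rail (px 180,150). I press +x at its centre, then measure with the arm out of view.

```bash
cat > m.py <<'E'
from h import *
im=bot.camera("top"); 
m=blob(im,(312,124,374,172),lambda u:g(u)>150,.03); print(m)
cv2.imwrite("pics/p4.png",cv2.resize(im[100:180,300:400,::-1],None,fx=7,fy=7,interpolation=cv2.INTER_CUBIC))
E
python3 - <<'E'
from h import *
bot.set_gripper(.7)
q=pick(bed(-.03,.077,.1),YAW+np.pi/2); bot.move_pose(bed(-.03,.077,.1),q)
if bot.move_linear(bed(-.03,.077,.008),speed=.1,until_force=5): print("touch",bot.read_position()[2])
z=bot.read_position()[2]+.002
bot.move_linear(bed(-.03,.077,z),speed=.05)
print("push",bot.move_linear(bed(.03,.077,z),speed=.04,until_force=12),inbed(bot.read_position()),bot.read_clock())
bot.move_linear(bed(-.03,.077,z),speed=.15)
bot.move_linear(bed(-.03,.077,.12),speed=.2)
bot.set_gripper(1.0)
P=[.45,.2,.2]; bot.move_pose(P,pick(P,np.radians(13+90)))
print(bot.read_clock())
import m
E
```

```text
push True [0.0093 0.0772 0.0098] 17.6167
19.9083
(array([659.5,  82.8]), array([131.9, 173.4]), 11.15)
```

View pics/p4.png

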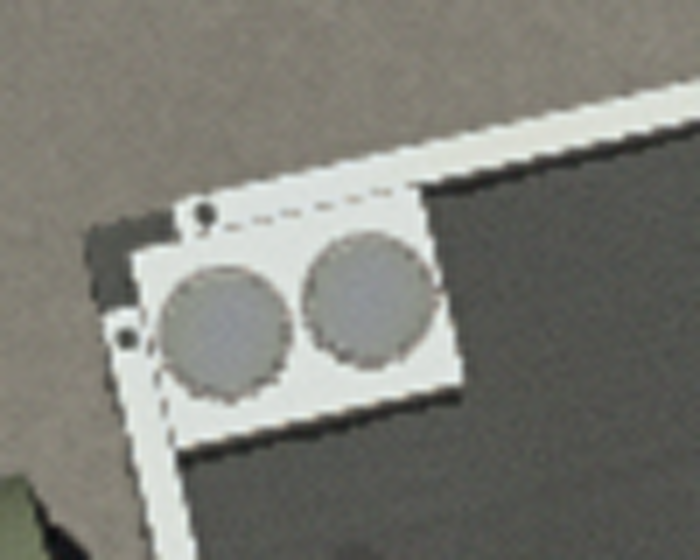

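```bash
python3 - <<'E'
from h import *
pts=[bed(x,y,.03) for x,y in((.022,.012),(.022,.142),(.112,.012),(.112,.142))]
print(((proj(pts)-[300,100]+.5)*7).round(0).tolist())
im=bot.camera("top"); G=cv2.GaussianBlur(g(im).astype(np.float32),(0,0),.5)
def edge(p,q):   # subpixel crossing of mid-grey on a bed line, z .03
    s=np.linspace(0,1,400); P=[bed(*(np.array(p)*(1-t)+np.array(q)*t),.03) for t in s]
    uv=proj(P).astype(np.float32); v=cv2.remap(G,uv[:,:1],uv[:,1:],cv2.INTER_LINEAR).ravel()
    i=np.argmax(v<150); return np.round(np.array(p)*(1-s[i])+np.array(q)*s[i],4)
print("near edge",[edge((.03,y),(.005,y))[0] for y in(.02,.05,.1,.13)])
print("right edge",[edge((x,.02),(x,-.01))[1] for x in(.03,.045,.09,.105)])
E
```

```text
[[467.0, 383.0], [174.0, 451.0], [419.0, 184.0], [128.0, 252.0]]
near edge [np.float64(0.0227), np.float64(0.0231), np.float64(0.0228), np.float64(0.023)]
right edge [np.float64(0.0123), np.float64(0.0119), np.float64(0.0129), np.float64(0.0131)]
```

The carrier is home: both edges are parallel to the rails to within 0.5 mm and match the seated position. Next is the knob.

```bash
python3 - <<'E'
from h import *
K=[.5191,.335]; a0,a1=np.radians([103,63])
q=pick(K+[.15],a0); bot.move_pose(K+[.15],q)
print("j6",bot.read_joint_positions()[5])
print("down",bot.move_linear(K+[.061],speed=.1,until_force=8),bot.read_position())
bot.set_gripper(0.,grasp_force=40); print("w",bot.read_gripper_width(),bot.read_ft_force())
j0=bot.read_joint_positions()
c=[(np.abs(np.array(j)-j0).max(),q1) for q1 in down(a1) if (j:=bot.solve_ik(K+[.061],q1)) is not None]
d,q1=min(c,key=lambda t:t[0]); print("turn",d)
bot.move_pose(K+[.061],q1); bot.wait(.3)
print(bot.read_moment(),bot.read_joint_positions()[5]-j0[5])
bot.set_gripper(1.0)
bot.move_linear(K+[.2],speed=.15)
P=[.42,.1,.25]; bot.move_pose(P,q1)
print(bot.read_clock())
im=bot.camera("top"); cv2.imwrite("pics/p5.png",cv2.resize(im[110:225,228:388,::-1],None,fx=5,fy=5,interpolation=cv2.INTER_CUBIC))
E
```

```text
j6 0.22644042018326305
down False [0.51967366 0.33526626 0.06175812]
w 0.17584346515504518 [-1.11180387  1.48109442  1.77456428]
turn 0.6981021267098643
[-0.1790454   0.47570383 -0.02595542] 0.6967216850331636
26.15
```

View pics/p5.png

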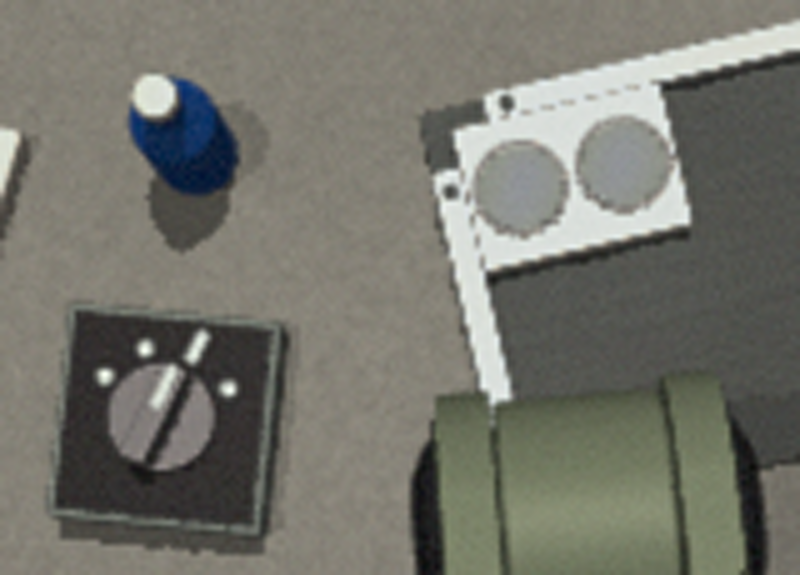

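The pointer line (px 165,385) is in line with the long bar mark (px 200,345). The carrier is still flush in the corner, the bottle is untouched and the gripper is clear.

```bash
python3 -c "
from cell import bot
print(bot.close_job())"
```

```text
the job is handed in; nothing more can be done
None
```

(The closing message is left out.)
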